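# Wind up the serving shelf and hold its bolt head

## Task

Turn the hand crank of the serving lift clockwise (as seen from the robot) until the shelf with the cup lids is fully up at its stop. Then let go of the crank, reach down into the narrow gap behind the steel bracket, grasp the hexagonal bolt head on the crank spindle squarely between the fingers and hold it so that it cannot turn and the shelf cannot sink back, as a colleague will take the crank off: finish while holding the bolt head, with the shelf still up and nothing touching the crank handle. Leave the cups, the jug and the jar where they stand.

Things in the scene. Friction and masses are not known exactly. Their poses are not given: they have to be found in the camera images.
- stand: serving lift, fixed. Origin on the counter under the front bracket's middle; x from the crank through the bracket to the shelf, z up. In its frame: steel bracket x -3..3 mm, grey mast plate x 49..57 mm (gap 46 mm), both 140 mm wide, tops at z 175, sides of the gap open; base plate 12 mm thick. Spindle along x at y 0, z 145. Crank arm, hub, counterweight (ends 30 mm off the axis) at x -22..-4 mm
- spindle (a joint): turn q of crank, spindle and bolt head, rad. 0: handle hangs down, shelf lowest; grows clockwise seen from the robot. Handle axis in the stand's frame: y = 55 sin q, z = 145 - 55 cos q (mm). Stop, shelf fully up: 12.566 (handle down again). Starts 0.3 to 5. Viscous: about 12 N at the handle at 1.5 rad/s. Released near the top it creeps back 0.03 to 0.08 rad/s, a spring pulling the shelf down
- handle: the crank's black handle: sleeve 18 mm in diameter, 76 mm long, spinning freely on its pin, along the stand's x, 55 mm off the spindle axis. Origin at its middle, at x -62 mm in the stand's frame (spans -100..-24). Held from above near x -78 mm, a gripper body reaching 43 mm towards the bracket stays clear of bracket and hub all the way round
- bolt_head: hexagonal steel bolt head in the gap behind the bracket, 24 mm across flats, 28 across corners, 16 long along x. Origin at its centre: x 26, y 0, z 145 mm in the stand's frame, 30 mm below the plates' tops. Turns with the spindle; at the stop (and every 1.047 rad) two flats stand upright facing the stand's +y and -y. Nothing beside it in y; a 14 mm thick shaft on both sides
- shelf: the white lift shelf behind the mast, 120 x 150 x 6 mm, at x 72..194 mm in the stand's frame, with a low stack of cup lids (never above z 160 mm). Origin on the stand's z axis at mid-board height: 45 mm when down, 120 mm fully up; rises 6 mm per rad of the spindle
- cup_stack: stack of paper cups, 81 mm in diameter, 142 mm tall, standing to the right of the lift; origin under its middle. Leave alone
- milk_jug: steel jug with a handle, 84 mm in diameter, 100 mm tall, left of the lift; origin under its middle. Leave alone
- sugar_jar: glass jar with metal cap, 68 mm in diameter, 110 mm tall, left of the crank; origin under its middle. Leave alone

How it is judged:
By the outcome, as a careful person would: the job done as asked, in the order asked, and still so for the second after the job is handed in, while the arm keeps its last pose, push and grip.
It also fails if it takes over 64 s, if anything falls off the work surface, if the arm or the gripper's body presses on something with over 40 N, if the wrist force passes 120 N, or if a joint passes its speed limit or range.

## Robot

A 6-joint arm with a two-finger parallel gripper is mounted at the origin on the work surface. World frame = base frame: x ahead of the robot, y to its left, z up, the work surface at z = 0. Lengths are in m, angles in rad, forces in N, time in s.
With the tool pointing down it reaches from about 0.375 to 0.75 m from the base axis. Payload 9 kg.
Tool frame: the origin (TCP) lies between the finger pads, 19 mm behind the fingertips; this is the grasp point; z points along the fingers, y is the line along which they close (so a half turn about z gives the same grasp; the last joint's range is limited). The gripper opens to 85 mm and grips with 20 to 120 N. Pads are 22 mm wide; open, the fingers measure 114 mm over their backs; the gripper's body (76 mm by 85 mm) begins 54 mm behind the grasp point. The pads swing forward as they close: fully open they stand 13 mm farther back than shut.
Start: joints at [0.919, 0.104, 0.097, 1.564, 0, 1.353], TCP at [0.252, 0.544, 0.25] pointing down, gripper open.
Joint ranges: [-2.99, 2.99], [-0.84, 1.86], [-1.1, 1.16], [-1.84, 2.11], [-1.51, 1.56], [-3.14, 3.14]. Speed limits (rad/s): [2.22, 2.22, 2.57, 3.14, 3.14, 3.14].

## Interface

Orientations are given as a 3x3 rotation matrix whose columns are the frame's x, y, z axes.
In Python, from plant import sensors, viewer, job gives the robot as it stands.
- The arm moves only by the tool arm_command, never from a script. Its argument "moves" is one flat list of numbers, 6 for each row, row after row: the shift along the tool's x, y, z in mm, then the turn, a rotation vector about the tool's x, y, z in rad. In form: [x, y, z, rx, ry, rz, x, y, z, rx, ry, rz, ...]. A call has 1 to 10 rows; each row is the pose to reach, as a shift and turn from the pose commanded when the call began, along the tool's axes at that moment; what a row does not reach only later rows make up. A row lasts 1/8 s, in which the tool goes at most 62.5 mm and 10.7 degrees, less where a joint would pass 70% of its speed; a pose out of reach is approached as far as the arm can. A call with a gripper value outside its range is refused whole. "gripper" is the opening, from 0 (shut) to 1 (fully open), set as the call begins (left out, the last holds). The fingers move at their own pace and stop on an object; "squeeze" is the grip in N (left out, the last holds). Time passes only in rows, so rows that repeat a pose let the fingers close. It gives the time, the measured TCP pose, the force, the opening and the grip force at its end, in the units of the state.
- sensors.get_obs(): the state, without advancing time (a new reading comes with each control period).
- viewer.snapshot(name): name is "side" or "top" or "wrist"; returns a dict with "img" (480x640x3 uint8, red, green, blue), "depth" (480x640 float32, m along the optical axis (not along the pixel's ray), 0 where there is no reading), "camera_matrix" (3x3 intrinsics, pixels), "R" (3x3) and "t" (3): a world point X has camera coordinates R X + t. Camera axes: x right, y down, z forward; pixel columns grow to the right and rows downward; lengths in m; the calibration is good to about 2 mm. The wrist camera is an equidistant fisheye: a pixel r from the principal point sees the ray r / f radians off the axis. A picture is of the moment at which its call begins.
- job.sign_off(): hands the job in; it is judged then, once.
The state is a dict: "time": time; "q": joint angles; "dq": joint speeds; "tau": joint torques, N m; "tool_pos": TCP position; "tool_rot": TCP orientation; "wrist_force": force on the tool from outside, world axes, zero at the start; "moment": the same for the moment, N m; "gripper_width": finger opening in m; "finger_force": force on a finger pad.
Only numpy, scipy, OpenCV 4.12 (cv2) and the standard library are available. Lean on these libraries where they do the work, as an engineer would, in place of code of your own. Each camera call takes 0.05 s, during which the arm holds its last target. There are 200 camera calls.

## Working session

There is one attempt and no reset: what is moved stays moved. The work goes in short steps, Python scripts to look and compute and a tool call to move; the robot and the scene stay as the last step left them, time stands still between calls to the robot, and variables do not carry over. Pictures are saved under pics/ and viewed, at most 10 in all, crops included, and the job is handed in when it is done.

Besides the shell and the picture viewer there is one more tool, called after "Request:" as name(argument=value, ...) on one line, values as JSON. arm_command: Moves the arm, as the interface text tells. Its arguments: {"type":"object","properties":{"moves":{"type":"array"},"gripper":{"type":"number"},"squeeze":{"type":"number"}},"required":["moves"]}

```bash
ls; mkdir -p pics
python3 - <<'E'
from plant import sensors, viewer
import cv2,numpy as np,pickle
o=sensors.get_obs();print({k:np.round(v,3) for k,v in o.items()})
for n in("side","top"):
    s=viewer.snapshot(n);pickle.dump(s,open(f"pics/{n}0.pkl","wb"))
    cv2.imwrite(f"pics/{n}0.png",s["img"][:,:,::-1]);print(n,s["camera_matrix"].round(1).tolist(),s["R"].round(3).tolist(),s["t"].round(3), (-s["R"].T@s["t"]).round(3))
E
```

```text
pics
{'time': np.float64(0.0), 'q': array([ 0.919,  0.105,  0.096,  1.564, -0.   ,  1.353]), 'dq': array([ 0.001, -0.001, -0.002, -0.001,  0.002,  0.   ]), 'tau': array([-2.0000e-03, -5.5692e+01,  5.0366e+01,  1.6000e-02, -0.0000e+00,
        0.0000e+00]), 'tool_pos': array([0.252, 0.544, 0.249]), 'tool_rot': array([[-0.907,  0.42 , -0.001],
       [ 0.42 ,  0.907, -0.001],
       [ 0.   , -0.001, -1.   ]]), 'wrist_force': array([ 0.26 , -0.122,  0.395]), 'moment': array([-0.012,  0.021, -0.015]), 'finger_force': np.float64(0.0), 'gripper_width': np.float64(0.085)}
side [[484.6, 0.0, 327.6], [0.0, 484.6, 243.6], [0.0, 0.0, 1.0]] [[0.817, -0.577, -0.01], [-0.444, -0.618, -0.649], [0.368, 0.534, -0.761]] [-0.477  0.416  0.779] [ 0.287 -0.434  0.858]
top [[443.6, 0.0, 330.1], [0.0, 443.6, 237.3], [0.0, 0.0, 1.0]] [[-0.022, -1.0, -0.003], [-0.984, 0.023, -0.174], [0.174, -0.001, -0.985]] [0.055 0.639 0.988] [0.459 0.042 1.084]
```

View pics/side0.png

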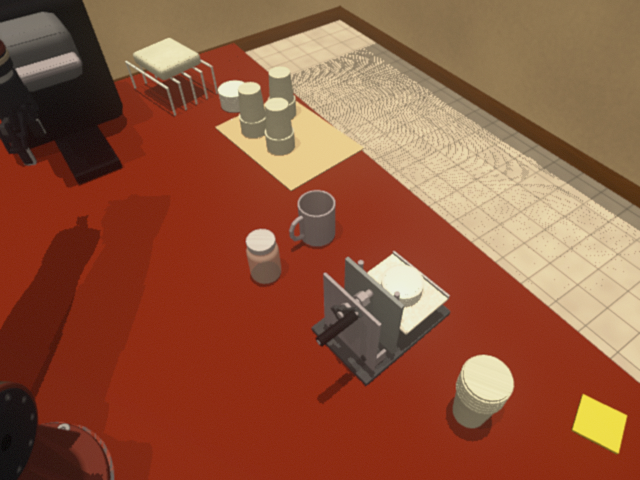

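View pics/top0.png

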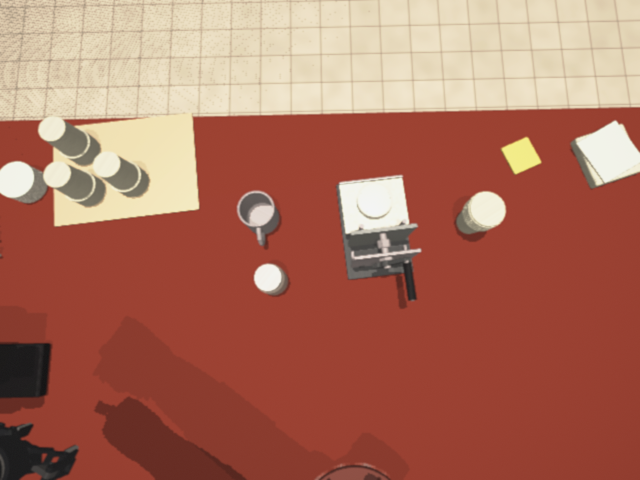

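The side view shows the lift at about (380,310), with its black handle at (337,330). The top view has the lift at (380,240), the handle at (409,280) to the robot's right, the jar at (270,280), the jug at (257,212) and the cups at (485,212). Next I'll measure the plates and handle.

```bash
cat > h.py <<'E'
import numpy as np,cv2,pickle
def cloud(s):
    K,R,t=s["camera_matrix"],s["R"],s["t"];d=s["depth"]
    v,u=np.mgrid[:480,:640]
    c=np.stack([(u-K[0,2])/K[0,0]*d,(v-K[1,2])/K[1,1]*d,d],-1)
    P=(c-t)@R
    P[d==0]=np.nan
    return P
def ray(s,uv):
    K,R,t=s["camera_matrix"],s["R"],s["t"]
    r=R.T@np.array([(uv[0]-K[0,2])/K[0,0],(uv[1]-K[1,2])/K[1,1],1]);return -R.T@t,r
def onz(s,uv,z):
    o,r=ray(s,uv);return o+r*(z-o[2])/r[2]
def tri(rs):
    A=np.zeros((3,3));b=np.zeros(3)
    for o,r in rs:
        r=r/np.linalg.norm(r);M=np.eye(3)-np.outer(r,r);A+=M;b+=M@o
    return np.linalg.solve(A,b)
E
python3 - <<'E'
from h import *
for n,box in (("top",(340,215,430,310)),("side",(305,240,460,385))):
    s=pickle.load(open(f"pics/{n}0.pkl","rb"));P=cloud(s)
    x0,y0,x1,y1=box
    m=np.zeros((480,640),bool);m[y0:y1,x0:x1]=1
    hsv=cv2.cvtColor(s["img"],cv2.COLOR_RGB2HSV)
    h=m&(hsv[...,2]<50)&(P[...,2]>.05)
    q=P[h];print(n,"dark",len(q),q.min(0).round(3),q.max(0).round(3),np.median(q,0).round(3))
    c=q.mean(0);print(c.round(4),np.linalg.svd(q-c)[2][0].round(3))
    tp=m&(P[...,2]>.168)&(P[...,2]<.185)
    q=P[tp];print("tops",len(q));print(q[np.argsort(q[:,1])][::max(1,len(q)//25)].round(3).tolist())
    cv2.imwrite(f"pics/c_{n}.png",cv2.resize(s["img"][y0:y1,x0:x1,::-1],None,fx=4,fy=4,interpolation=cv2.INTER_CUBIC))
E
```

```text
top dark 186 [ 0.49  -0.123  0.189] [ 0.56  -0.106  0.201] [ 0.526 -0.114  0.196]
[ 0.525  -0.1149  0.1961] [-0.994 -0.112  0.001]
tops 595
[[0.589, -0.147, 0.173], [0.639, -0.137, 0.176], [0.587, -0.131, 0.173], [0.638, -0.125, 0.173], [0.65, -0.119, 0.177], [0.65, -0.115, 0.176], [0.585, -0.111, 0.177], [0.553, -0.106, 0.185], [0.583, -0.101, 0.174], [0.637, -0.097, 0.18], [0.584, -0.093, 0.174], [0.586, -0.089, 0.175], [0.632, -0.085, 0.176], [0.632, -0.078, 0.178], [0.635, -0.072, 0.175], [0.635, -0.066, 0.176], [0.582, -0.06, 0.175], [0.635, -0.054, 0.176], [0.633, -0.047, 0.177], [0.578, -0.041, 0.176], [0.632, -0.035, 0.173], [0.647, -0.029, 0.174], [0.629, -0.026, 0.177], [0.629, -0.022, 0.175], [0.575, -0.016, 0.178], [0.628, -0.01, 0.175]]
side dark 251 [ 0.485 -0.128  0.187] [ 0.56  -0.106  0.199] [ 0.52  -0.122  0.194]
[ 0.5198 -0.1201  0.1938] [-0.994 -0.107 -0.001]
tops 895
[[0.585, -0.146, 0.17], [0.589, -0.138, 0.175], [0.587, -0.132, 0.175], [0.635, -0.126, 0.173], [0.582, -0.122, 0.169], [0.645, -0.117, 0.178], [0.655, -0.114, 0.173], [0.649, -0.11, 0.177], [0.58, -0.105, 0.171], [0.584, -0.099, 0.175], [0.632, -0.094, 0.17], [0.631, -0.09, 0.168], [0.578, -0.085, 0.175], [0.631, -0.079, 0.168], [0.635, -0.074, 0.174], [0.576, -0.068, 0.174], [0.581, -0.061, 0.174], [0.627, -0.055, 0.171], [0.58, -0.049, 0.175], [0.574, -0.042, 0.175], [0.633, -0.036, 0.174], [0.639, -0.029, 0.169], [0.573, -0.025, 0.169], [0.623, -0.021, 0.178], [0.627, -0.014, 0.177], [0.571, -0.008, 0.175]]
```

View pics/c_side.png

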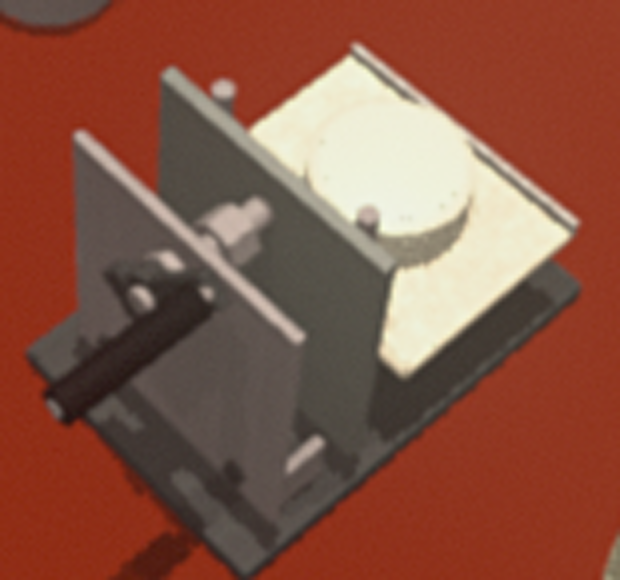

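View pics/c_top.png

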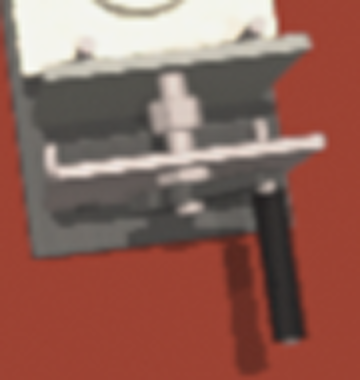

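The crops show the handle to the right of and above the axis, at top-crop (280,265). The bracket top runs (50,170)–(320,142), and the hex head is in the gap at (175,110). Next I'll fit the stand frame.

Run:
```python
from h import *
S={n:pickle.load(open(f"pics/{n}0.pkl","rb")) for n in("top","side")}
ax=[]
for n,box in (("top",(340,215,430,310)),("side",(305,240,460,385))):
    s=S[n];P=cloud(s);x0,y0,x1,y1=box
    m=np.zeros((480,640),bool);m[y0:y1,x0:x1]=1
    z=P[...,2]
    q=P[m&(z>.172)&(z<.179)]
    for lo,hi in((-.025,.015),(.025,.065)):
        # x along stand approx
        e=np.array([.994,.109]);l=np.array([-.109,.994])
        a=(q[:,:2]-[.585,-.078])@e;b=(q[:,:2]-[.585,-.078])@l
        k=(a>lo-.0)&(a<hi-.0)
        for _ in range(4):
            p=np.polyfit(b[k],a[k],1);r=a-np.polyval(p,b);k=(abs(r)<.006)
        bb=np.sort(b[k]);mid=(bb[0]+bb[-1])/2;aa=np.polyval(p,mid)
        print(n,"plate n",k.sum(),"slope",p[0].round(4),"len",(bb[-1]-bb[0]).round(4),"mid",(np.array([.585,-.078])+aa*e+mid*l).round(4),"z",q[k,2].mean().round(4))
    hsv=cv2.cvtColor(s["img"],cv2.COLOR_RGB2HSV)
    h=(m&(hsv[...,2]<50)&(z>.15)).astype(np.uint8)
    c=max(cv2.findContours(h,cv2.RETR_EXTERNAL,cv2.CHAIN_APPROX_NONE)[0],key=cv2.contourArea)
    rc=cv2.minAreaRect(c);print(n,"handle rect",rc);pts=cv2.boxPoints(rc)
    d=[np.linalg.norm(pts[i]-pts[(i+1)%4]) for i in(0,1)]
    i=0 if d[0]<d[1] else 1
    E=[(pts[i]+pts[(i+1)%4])/2,(pts[(i+2)%4]+pts[(i+3)%4])/2]
    E.sort(key=lambda u:-u[1]);ax.append(E);print(E)
for j in(0,1): print("handle end",tri([ray(S["top"],ax[0][j]),ray(S["side"],ax[1][j])]).round(4))
print("mid",tri([ray(S["top"],(ax[0][0]+ax[0][1])/2),ray(S["side"],(ax[1][0]+ax[1][1])/2)]).round(4))
```

```text
top plate n 205 slope 0.0101 len 0.1403 mid [ 0.5819 -0.0775] z 0.1752
top plate n 256 slope 0.0133 len 0.1391 mid [ 0.6345 -0.0719] z 0.1754
top handle rect ((409.2297058105469, 280.87835693359375), (35.34578323364258, 7.069156646728516), 80.53767395019531)
[array([412.1351, 298.3108], dtype=float32), array([406.3243 , 263.44592], dtype=float32)]
side plate n 288 slope 0.0129 len 0.1384 mid [ 0.5797 -0.0756] z 0.175
side plate n 351 slope 0.0123 len 0.14 mid [ 0.6324 -0.0704] z 0.1749
side handle rect ((338.5692138671875, 329.9461364746094), (5.174642086029053, 44.99307632446289), 52.12501525878906)
[array([320.81152, 343.7577 ], dtype=float32), array([356.3269 , 316.13458], dtype=float32)]
handle end [ 0.4887 -0.1215  0.1818]
handle end [ 0.5613 -0.1141  0.1838]
mid [ 0.5246 -0.1178  0.1824]
```

Request:
arm_command(moves=[-510, -495, 0, 0, 0, -0.534, -510, -495, 0, 0, 0, -0.534, -510, -495, 0, 0, 0, -0.534, -510, -495, 0, 0, 0, -0.534, -510, -495, 0, 0, 0, -0.534, -510, -495, 0, 0, 0, -0.534, -510, -495, 0, 0, 0, -0.534, -510, -495, 0, 0, 0, -0.534, -510, -495, 0, 0, 0, -0.534, -510, -495, 0, 0, 0, -0.534], gripper=1)

```text
time: 1.35
tool_pos: [0.4723, -0.0301, 0.2499]
tool_rot: [[-0.995, -0.1, 0.0], [-0.1, 0.995, 0.0], [-0.0, 0.0, -1.0]]
wrist_force: [0.7, 1.3, -0.2]
gripper_width: 0.0854
finger_force: 0.0
```

Request:
arm_command(moves=[-26, -93, 0, 0, 0, 0, -26, -93, 0, 0, 0, 0, -26, -93, 0, 0, 0, 0, -26, -93, 0, 0, 0, 0])

```text
time: 1.85
tool_pos: [0.5069, -0.1173, 0.2498]
tool_rot: [[-0.995, -0.1, -0.001], [-0.1, 0.995, 0.001], [0.001, 0.001, -1.0]]
wrist_force: [-0.1, 0.9, 0.5]
gripper_width: 0.0851
finger_force: 0.0
```

Run:
```python
from plant import sensors, viewer
from h import *
o=sensors.get_obs();print(o["tool_pos"].round(4),o["tool_rot"].round(3).tolist(),o["wrist_force"].round(2))
s=viewer.snapshot("wrist");pickle.dump(s,open("pics/w1.pkl","wb"));cv2.imwrite("pics/w1.png",s["img"][:,:,::-1]);print(s["camera_matrix"],s["R"].round(3),(-s["R"].T@s["t"]).round(3))
```

```text
[ 0.5069 -0.1173  0.2498] [[-0.995, -0.1, -0.001], [-0.1, 0.995, 0.001], [0.001, 0.001, -1.0]] [-0.11  0.91  0.53]
[[371.64829954   0.         322.04050617]
 [  0.         371.64829954 244.79916578]
 [  0.           0.           1.        ]] [[-0.1    0.995  0.002]
 [ 0.945  0.094  0.314]
 [ 0.313  0.033 -0.949]] [ 0.426 -0.126  0.373]
```

View pics/w1.png

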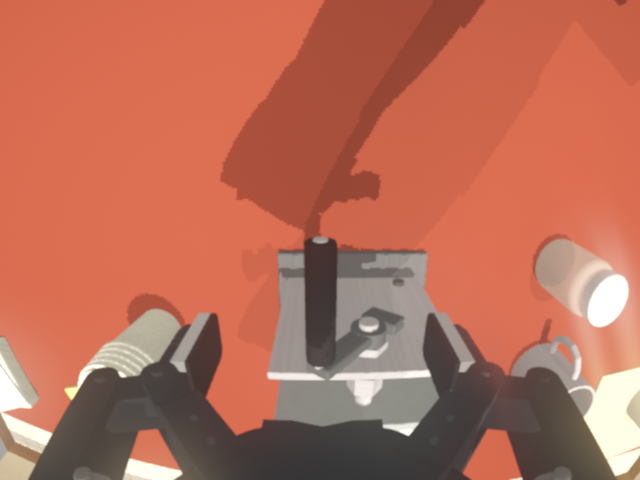

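The wrist view shows the handle at (320,302), centred between the finger pads (inner edges at columns 221 and 424). I'll descend and grip.

Request:
arm_command(moves=[0, 0, 35, 0, 0, 0, 0, 0, 63, 0, 0, 0, 0, 0, 63, 0, 0, 0])

```text
time: 2.28
tool_pos: [0.506, -0.1162, 0.1854]
tool_rot: [[-0.995, -0.102, -0.003], [-0.102, 0.995, 0.002], [0.003, 0.002, -1.0]]
wrist_force: [0.6, 0.7, 1.1]
gripper_width: 0.0853
finger_force: 0.0
```

Request:
arm_command(moves=[0, 0, 0, 0, 0, 0, 0, 0, 0, 0, 0, 0, 0, 0, 0, 0, 0, 0, 0, 0, 0, 0, 0, 0, 0, 0, 0, 0, 0, 0, 0, 0, 0, 0, 0, 0], gripper=0, squeeze=50)

```text
time: 3.02
tool_pos: [0.5075, -0.1182, 0.1876]
tool_rot: [[-0.995, -0.1, 0.001], [-0.1, 0.995, -0.001], [-0.001, -0.001, -1.0]]
wrist_force: [-1.3, -1.2, 4.7]
gripper_width: 0.0165
finger_force: 48.8
```

Run:
```python
import numpy as np
q0=3.815;Q=np.linspace(q0,12.566,61)
for c in range(6):
    b=Q[10*c];q=Q[10*c+1:10*c+11]
    # keep cumulated rounding
    r=lambda q:np.array([55*np.sin(q),55*np.cos(q)]).round(0)
    R=np.array([r(x)-r(b) for x in q]).astype(int)
    print(c,q[-1].round(2),", ".join(f"0, {a}, {d}, 0, 0, 0" for a,d in R))
```

```text
0 5.27 0, -6, 5, 0, 0, 0, 0, -11, 12, 0, 0, 0, 0, -15, 19, 0, 0, 0, 0, -18, 26, 0, 0, 0, 0, -20, 34, 0, 0, 0, 0, -21, 42, 0, 0, 0, 0, -21, 50, 0, 0, 0, 0, -19, 58, 0, 0, 0, 0, -16, 65, 0, 0, 0, 0, -13, 72, 0, 0, 0
1 6.73 0, 5, 7, 0, 0, 0, 0, 11, 12, 0, 0, 0, 0, 17, 17, 0, 0, 0, 0, 24, 21, 0, 0, 0, 0, 32, 24, 0, 0, 0, 0, 40, 26, 0, 0, 0, 0, 48, 26, 0, 0, 0, 0, 56, 25, 0, 0, 0, 0, 63, 23, 0, 0, 0, 0, 71, 21, 0, 0, 0
2 8.19 0, 7, -4, 0, 0, 0, 0, 13, -9, 0, 0, 0, 0, 19, -15, 0, 0, 0, 0, 23, -22, 0, 0, 0, 0, 27, -29, 0, 0, 0, 0, 29, -37, 0, 0, 0, 0, 31, -44, 0, 0, 0, 0, 31, -52, 0, 0, 0, 0, 30, -60, 0, 0, 0, 0, 28, -68, 0, 0, 0
3 9.65 0, -3, -8, 0, 0, 0, 0, -8, -14, 0, 0, 0, 0, -13, -20, 0, 0, 0, 0, -19, -26, 0, 0, 0, 0, -25, -30, 0, 0, 0, 0, -33, -33, 0, 0, 0, 0, -40, -36, 0, 0, 0, 0, -48, -37, 0, 0, 0, 0, -56, -37, 0, 0, 0, 0, -64, -36, 0, 0, 0
4 11.11 0, -8, 3, 0, 0, 0, 0, -15, 6, 0, 0, 0, 0, -22, 11, 0, 0, 0, 0, -28, 16, 0, 0, 0, 0, -33, 22, 0, 0, 0, 0, -37, 29, 0, 0, 0, 0, -40, 36, 0, 0, 0, 0, -42, 44, 0, 0, 0, 0, -43, 52, 0, 0, 0, 0, -43, 60, 0, 0, 0
5 12.57 0, 2, 8, 0, 0, 0, 0, 4, 16, 0, 0, 0, 0, 8, 23, 0, 0, 0, 0, 13, 29, 0, 0, 0, 0, 18, 35, 0, 0, 0, 0, 25, 40, 0, 0, 0, 0, 32, 44, 0, 0, 0, 0, 39, 47, 0, 0, 0, 0, 47, 48, 0, 0, 0, 0, 55, 49, 0, 0, 0
```

Request:
arm_command(moves=[0, -6, 5, 0, 0, 0, 0, -11, 12, 0, 0, 0, 0, -15, 19, 0, 0, 0, 0, -18, 26, 0, 0, 0, 0, -20, 34, 0, 0, 0, 0, -21, 42, 0, 0, 0, 0, -21, 50, 0, 0, 0, 0, -19, 58, 0, 0, 0, 0, -16, 65, 0, 0, 0, 0, -13, 72, 0, 0, 0])

```text
time: 4.28
tool_pos: [0.5089, -0.1312, 0.1159]
tool_rot: [[-0.995, -0.1, 0.001], [-0.1, 0.995, -0.001], [-0.001, -0.001, -1.0]]
wrist_force: [-2.8, 1.1, 11.6]
gripper_width: 0.0169
finger_force: 49.4
```

Request:
arm_command(moves=[0, 5, 7, 0, 0, 0, 0, 11, 12, 0, 0, 0, 0, 17, 17, 0, 0, 0, 0, 24, 21, 0, 0, 0, 0, 32, 24, 0, 0, 0, 0, 40, 26, 0, 0, 0, 0, 48, 26, 0, 0, 0, 0, 56, 25, 0, 0, 0, 0, 63, 23, 0, 0, 0, 0, 71, 21, 0, 0, 0])

```text
time: 5.52
tool_pos: [0.502, -0.0617, 0.0943]
tool_rot: [[-0.995, -0.099, 0.001], [-0.099, 0.995, -0.003], [-0.001, -0.003, -1.0]]
wrist_force: [1.2, -11.4, 3.5]
gripper_width: 0.0163
finger_force: 49.5
```

Request:
arm_command(moves=[0, 7, -4, 0, 0, 0, 0, 13, -9, 0, 0, 0, 0, 19, -15, 0, 0, 0, 0, 23, -22, 0, 0, 0, 0, 27, -29, 0, 0, 0, 0, 29, -37, 0, 0, 0, 0, 31, -44, 0, 0, 0, 0, 31, -52, 0, 0, 0, 0, 30, -60, 0, 0, 0, 0, 28, -68, 0, 0, 0])

```text
time: 6.78
tool_pos: [0.4989, -0.0319, 0.1609]
tool_rot: [[-0.995, -0.1, 0.0], [-0.1, 0.995, 0.002], [-0.0, 0.002, -1.0]]
wrist_force: [7.8, 0.2, -10.7]
gripper_width: 0.0159
finger_force: 48.9
```

Request:
arm_command(moves=[0, -3, -8, 0, 0, 0, 0, -8, -14, 0, 0, 0, 0, -13, -20, 0, 0, 0, 0, -19, -26, 0, 0, 0, 0, -25, -30, 0, 0, 0, 0, -33, -33, 0, 0, 0, 0, -40, -36, 0, 0, 0, 0, -48, -37, 0, 0, 0, 0, -56, -37, 0, 0, 0, 0, -64, -36, 0, 0, 0])

```text
time: 8.02
tool_pos: [0.5052, -0.0947, 0.1985]
tool_rot: [[-0.995, -0.101, 0.001], [-0.101, 0.995, 0.003], [-0.001, 0.003, -1.0]]
wrist_force: [-1.1, 8.7, 5.0]
gripper_width: 0.0166
finger_force: 50.6
```

Request:
arm_command(moves=[0, -8, 3, 0, 0, 0, 0, -15, 6, 0, 0, 0, 0, -22, 11, 0, 0, 0, 0, -28, 16, 0, 0, 0, 0, -33, 22, 0, 0, 0, 0, -37, 29, 0, 0, 0, 0, -40, 36, 0, 0, 0, 0, -42, 44, 0, 0, 0, 0, -43, 52, 0, 0, 0, 0, -43, 60, 0, 0, 0])

```text
time: 9.28
tool_pos: [0.5096, -0.1389, 0.1388]
tool_rot: [[-0.995, -0.1, 0.001], [-0.1, 0.995, -0.0], [-0.001, -0.0, -1.0]]
wrist_force: [-3.0, 3.6, 9.6]
gripper_width: 0.0164
finger_force: 51.1
```

Request:
arm_command(moves=[0, 2, 8, 0, 0, 0, 0, 4, 16, 0, 0, 0, 0, 8, 23, 0, 0, 0, 0, 13, 29, 0, 0, 0, 0, 18, 35, 0, 0, 0, 0, 25, 40, 0, 0, 0, 0, 32, 44, 0, 0, 0, 0, 39, 47, 0, 0, 0, 0, 47, 48, 0, 0, 0])

```text
time: 10.4
tool_pos: [0.5051, -0.0936, 0.0906]
tool_rot: [[-0.995, -0.099, 0.001], [-0.099, 0.995, -0.004], [-0.001, -0.004, -1.0]]
wrist_force: [1.2, -9.8, -0.2]
gripper_width: 0.0166
finger_force: 50.3
```

Request:
arm_command(moves=[0, 6, 1, 0, 0, 0, 0, 9, 1, 0, 0, 0, 0, 10, 1, 0, 0, 0, 0, 10, 1, 0, 0, 0])

```text
time: 10.9
tool_pos: [0.5042, -0.0835, 0.0896]
tool_rot: [[-0.995, -0.099, 0.001], [-0.099, 0.995, -0.003], [-0.001, -0.003, -1.0]]
wrist_force: [0.4, -7.2, 2.2]
gripper_width: 0.0159
finger_force: 50.5
```

```bash
cat > st.py <<'E'
from plant import sensors
import numpy as np
o=sensors.get_obs();p=o["tool_pos"]-[.5808,-.0765,0]
print(o["time"],o["tool_pos"].round(4),"stand",(1e3*np.array([p[0]*.995+p[1]*.0998,p[1]*.995-p[0]*.0998,p[2]])).round(1),o["wrist_force"].round(1),o["moment"].round(2),o["gripper_width"].round(4),o["finger_force"].round(1))
E
python3 st.py
```

```text
Traceback (most recent call last):
  File "st.py", line 4, in <module>
    print(o["time"],o["tool_pos"].round(4),"stand",(1e3*np.array([p[0]*.995+p[1]*.0998,p[1]*.995-p[0]*.0998,p[2]])).round(1),o["wrist_force"].round(1),o["moment"].round(2),o["gripper_width"].round(4),o["finger_force"].round(1))
                                                                                                                                                                            ^^^^^^^^^^^^^^^^^^^^^^^^
AttributeError: 'float' object has no attribute 'round'
```

Request:
arm_command(moves=[0, 3, 0, 0, 0, 0, 0, 4, 0, 0, 0, 0, 0, 4, 0, 0, 0, 0])

```text
time: 11.28
tool_pos: [0.504, -0.082, 0.0897]
tool_rot: [[-0.995, -0.097, 0.001], [-0.097, 0.995, -0.008], [-0.0, -0.008, -1.0]]
wrist_force: [0.2, -21.0, -1.3]
gripper_width: 0.0163
finger_force: 50.5
```

```bash
sed -i 's/o\["gripper_width"\].round(4),o\["finger_force"\].round(1)/o["gripper_width"],o["finger_force"]/' st.py;python3 st.py
```

```text
11.275 [ 0.504  -0.082   0.0897] stand [-77.    2.2  89.7] [  0.2 -21.   -1.3] [-4.1  -0.1  -0.09] 0.016299758673580553 50.50859570503235
```

Run:
```python
from plant import viewer
from h import *
for n in("top","side"):
    s=viewer.snapshot(n);P=cloud(s);pickle.dump(s,open(f"pics/{n}1.pkl","wb"))
    X=P-[.5808,-.0765,0];a=X[...,0]*.995+X[...,1]*.0998;b=X[...,1]*.995-X[...,0]*.0998;z=P[...,2]
    m=(a>.08)&(a<.185)&(abs(b)<.07)&(z>.03)
    h,e=np.histogram(z[m],np.arange(.03,.18,.003));print(n,[(round(e[i],3),h[i]) for i in np.argsort(-h)[:5]])
    k=m&(z>.11)&(z<.13);print("board top z",np.median(z[k]))
    g=(a>.016)&(a<.036)&(abs(b)<.03)&(z>.12)&(z<.172)
    print("bolt",g.sum(),"y",b[g].min(),b[g].max(),"ztop",np.percentile(z[g],[50,95]) if g.any() else 0)
    cv2.imwrite(f"pics/{n}1c.png",cv2.resize(s["img"][200:400,280:500,::-1],None,fx=3,fy=3,interpolation=cv2.INTER_CUBIC))
```

```text
top [(np.float64(0.123), np.int64(1040)), (np.float64(0.153), np.int64(585)), (np.float64(0.12), np.int64(405)), (np.float64(0.126), np.int64(253)), (np.float64(0.156), np.int64(252))]
board top z 0.12423382693669435
bolt 111 y -0.013174494242388124 0.011121947409202727 ztop [0.15502083 0.15932214]
side [(np.float64(0.123), np.int64(1202)), (np.float64(0.153), np.int64(772)), (np.float64(0.12), np.int64(398)), (np.float64(0.15), np.int64(266)), (np.float64(0.156), np.int64(156))]
board top z 0.12396466384733387
bolt 162 y -0.012755241920754879 0.012196821006906333 ztop [0.15397321 0.15888843]
```

View pics/side1c.png

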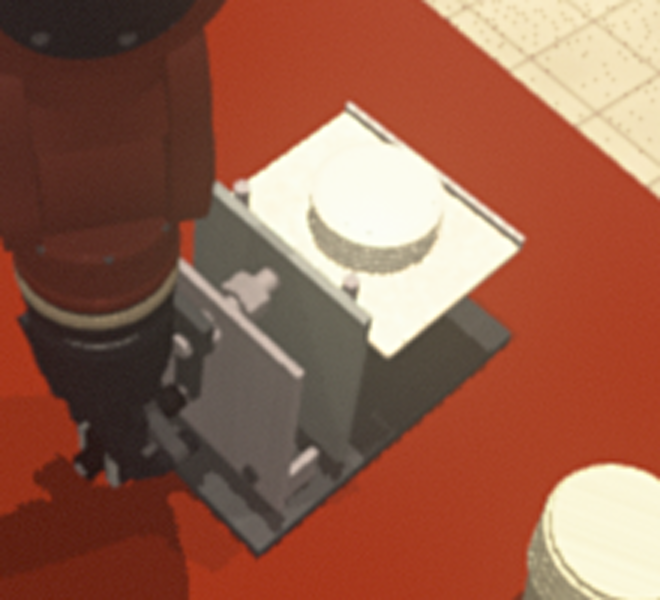

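The shelf board top is at z 0.124 (0.123 expected at the stop), and pushing further only raised the force, so it's at its stop. The crop shows the shelf up and the hex head clear in the gap at (250,290). Next I'll release, rise and move over the gap.

Request:
arm_command(moves=[0, 0, 0, 0, 0, 0, 0, -4, 0, 0, 0, 0, 0, -6, -20, 0, 0, 0, 0, -6, -75, 0, 0, 0, 0, -6, -128, 0, 0, 0, -40, -6, -128, 0, 0, 0, -103, -6, -128, 0, 0, 0, -103, -6, -128, 0, 0, 0, -103, -6, -125, 0, 0, 0], gripper=1)

```text
time: 12.5
tool_pos: [0.606, -0.0735, 0.2134]
tool_rot: [[-0.995, -0.101, -0.001], [-0.101, 0.995, 0.001], [0.001, 0.001, -1.0]]
wrist_force: [0.6, 0.6, -0.4]
gripper_width: 0.0853
finger_force: 0.0
```

```bash
python3 st.py
python3 - <<'E'
from plant import viewer
from h import *
s=viewer.snapshot("wrist");cv2.imwrite("pics/w2.png",s["img"][:,:,::-1])
E
```

```text
12.5 [ 0.606  -0.0735  0.2134] stand [ 25.4   0.5 213.4] [ 0.6  0.6 -0.4] [ 0.04  0.02 -0.02] 0.08527801079744017 0.0
```

View pics/w2.png

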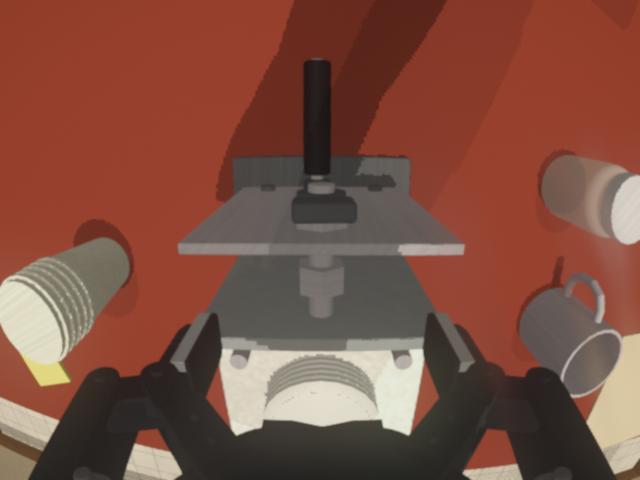

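The wrist view shows the handle hanging down at (317,115), and the hex head at (321,280), centred between the pads (columns 221 and 425). I'll descend and close.

Request:
arm_command(moves=[-1, 0, 35, 0, 0, 0, -1, 0, 68, 0, 0, 0, -1, 0, 68, 0, 0, 0])

```text
time: 12.92
tool_pos: [0.6051, -0.0733, 0.1448]
tool_rot: [[-0.995, -0.1, -0.003], [-0.1, 0.995, 0.001], [0.003, 0.001, -1.0]]
wrist_force: [-0.4, -0.1, 0.1]
gripper_width: 0.0853
finger_force: 0.0
```

Request:
arm_command(moves=[0, 0, 0, 0, 0, 0, 0, 0, 0, 0, 0, 0, 0, 0, 0, 0, 0, 0, 0, 0, 0, 0, 0, 0, 0, 0, 0, 0, 0, 0, 0, 0, 0, 0, 0, 0, 0, 0, 0, 0, 0, 0], gripper=0, squeeze=90)

```text
time: 13.8
tool_pos: [0.6078, -0.0739, 0.1474]
tool_rot: [[-0.995, -0.1, 0.001], [-0.1, 0.995, -0.001], [-0.001, -0.001, -1.0]]
wrist_force: [-1.7, -1.0, 6.8]
gripper_width: 0.0224
finger_force: 88.4
```

```bash
python3 st.py
python3 - <<'E'
from plant import viewer
from h import *
for n in("top","side"):
    s=viewer.snapshot(n);P=cloud(s)
    X=P-[.5808,-.0765,0];a=X[...,0]*.995+X[...,1]*.0998;b=X[...,1]*.995-X[...,0]*.0998;z=P[...,2]
    k=(a>.08)&(a<.185)&(abs(b)<.07)&(z>.10)&(z<.13);print(n,"board top z",np.median(z[k]),k.sum())
s=viewer.snapshot("wrist");cv2.imwrite("pics/w3.png",s["img"][:,:,::-1])
E
python3 st.py
```

```text
13.8 [ 0.6078 -0.0739  0.1474] stand [ 2.710e+01 -1.000e-01  1.474e+02] [-1.7 -1.   6.8] [-0.1   0.38 -0.04] 0.022433980198214284 88.37603288702667
top board top z 0.12348981190366656 852
side board top z 0.12330291421023855 1139
13.95 [ 0.6078 -0.0739  0.1474] stand [ 2.710e+01 -1.000e-01  1.474e+02] [-1.6 -0.1  6.4] [-0.06  0.38 -0.  ] 0.022436919200196245 88.37659673765302
```

View pics/w3.png

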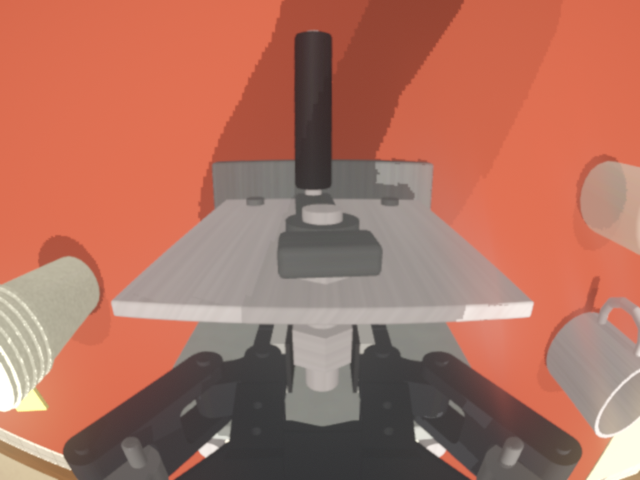

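The wrist view shows the pads either side of the hex head at (322,340) and the handle free at (313,110). That's slightly left of the hub at column 322, so I'll squeeze harder and check how square it is.

Request:
arm_command(moves=[0, 0, 0, 0, 0, 0, 0, 0, 0, 0, 0, 0, 0, 0, 0, 0, 0, 0, 0, 0, 0, 0, 0, 0, 0, 0, 0, 0, 0, 0, 0, 0, 0, 0, 0, 0], squeeze=120)

```text
time: 14.7
tool_pos: [0.6078, -0.0739, 0.1475]
tool_rot: [[-0.995, -0.1, 0.001], [-0.1, 0.995, -0.001], [-0.001, -0.001, -1.0]]
wrist_force: [-1.6, 0.3, 7.9]
gripper_width: 0.0218
finger_force: 117.2
```

```bash
cat > hq.py <<'E'
# handle angle from wrist image: equidistant ray through handle centre line at stand x=-62
from plant import viewer
from h import *
def meas(img,s):
    K,R,t=s["camera_matrix"],s["R"],s["t"];C=-R.T@t
    g=cv2.cvtColor(img,cv2.COLOR_RGB2HSV);m=(g[...,2]<60).astype(np.uint8);m[:,:280]=0;m[:,350:]=0;m[195:]=0
    n,l,st,c=cv2.connectedComponentsWithStats(m);i=1+np.argmax(st[1:,4]);x,y,w,h,_=st[i]
    out=[]
    for v in range(y+10,y+h-25,15):
        us=np.where(l[v]==i)[0];u=(us[0]+us[-1])/2
        d=np.array([u-K[0,2],v-K[1,2]]);r=np.linalg.norm(d);th=r/K[0,0]
        q=R.T@np.array([*(np.sin(th)*d/r),np.cos(th)])
        P=C+q*(.09-C[2])/q[2];p=P-[.5808,-.0765,0]
        out.append([p[0]*.995+p[1]*.0998,p[1]*.995-p[0]*.0998])
    return 1e3*np.array(out)
s=viewer.snapshot("wrist");o=meas(s["img"],s);print("now",o.mean(0).round(2),o[:,1].round(1))
print("w3",meas(cv2.imread("pics/w3.png")[:,:,::-1].copy(),s).mean(0).round(2))
E
python3 hq.py;python3 st.py
```

```text
now [-58.19   1.15] [2.6 1.9 1.4 0.9 0.5 0.5 0.2]
w3 [-60.87   1.18]
14.75 [ 0.6078 -0.0739  0.1475] stand [ 2.710e+01 -1.000e-01  1.475e+02] [-3.9  0.6  6.6] [-0.07  0.43  0.02] 0.02167452198799537 117.18601900982321
```

```bash
python3 -c "
from plant import job
print(job.sign_off())"
```

```text
the job is handed in; nothing more can be done
None
```

The shelf is fully up at its stop, and I handed the job in with the fingers gripping the bolt head squarely at about 117 N, the crank handle free, and the cups, jug and jar left where they stood; the sign-off gave no verdict.

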